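# Set up the bar stand for a torch check

## Task

Set up the bar stand for the torch check: stand it on the bench midway between the two printed pots, with its bar in line from pot to pot, then set the steel block close behind it as a backstop, on the side away from the robot, centred and square to it and no more than a centimetre off. Then lift the sprung clip out of the channel, stand it on its feet on the open bench so that you can take it by its other two sides, and snap it fully down over the bar between the cheeks, so that it stays upright on the bar. Leave the pots and the other things on the bench where they are.

Things in the scene. Friction and masses are not known exactly. Their poses are not given: they have to be found in the camera images.
- pot_left: printed grey metal pot with bead ridges, open at the top, loose, 54 mm across and 70 mm tall; the one at the robot's left (+y). Origin: centre of its underside, z up
- pot_right: the same kind of pot, 54 mm across but 55 mm tall, at the robot's right; the pots' centres are 165 mm apart and the line between them is turned up to 0.3 rad from the y axis. Origin: centre of its underside
- stand: loose dark steel bar stand, 0.6 kg: base 50 (x) x 70 (y) x 8 mm, two upright cheeks at its y ends (28 mm in x, 8 mm in y, tops 65 mm above the bench, 54 mm apart inside) and a bright round bar, 22 mm thick, along y between them, 17 mm clear of the base: lift it by the bar. The same either way round. Origin: centre of its underside
- bar_mid (a point): middle of the stand's bar, on its axis, 36 mm above the stand's underside; y runs along the bar
- block: loose plain bright steel block, 40 (x) x 50 (y) x 38 (z) mm, 0.55 kg; the 50 mm side goes along the stand's bar. Origin: centre of its underside. Set behind the stand, touching it puts the origins 45 mm apart; there is no room for a finger between the two
- channel: fixed offcut of dark steel channel, open at the top and at both ends: 62 (x) x 160 (y) x 60 (z) mm, floor 8 mm thick, side walls 5 mm thick, 52 mm apart inside. Origin: centre of its underside; y runs along it
- clip: loose sprung clip, 58 mm tall, about 85 g, standing on its feet, at first in the channel with its y axis along it (within 0.05 rad). Light grey plastic grip block 36 (x) x 30 (y) x 22 (z) mm on top; under it two spring steel arms (24 mm in y, feet 27 mm apart in x) form a C, open downwards, for a 22 mm bar along y. Origin: between the feet; z up
- clip_seat (a point): where the bar's axis lies when the clip is fully home: on the clip's centre line, 21 mm above its feet. Lowered on the bar, y along the bar, the arms meet it with this point 20 mm above the bar's axis, spread, and snap past the widest point about 10 mm lower at 5 to 12 N; the clip then slides easily down until the back plate meets the bar: a hard stop
- clip_grip (a point): centre of the clip's grip block, 47 mm above the feet (block 36 to 58 mm). In the channel the walls reach to 6 mm below the block's top, so only the y faces (30 mm apart) can be gripped; on the stand the cheeks leave 12 mm beside each y face, so only the x faces (36 mm apart) can be
- spool: bystander: flat spool of copper-coloured wire, 68 mm across, 36 mm tall; origin centre of its underside
- meter: bystander: black meter lying flat, 140 x 70 x 30 mm; origin centre of its underside
- hammer: bystander: hammer lying flat, 260 mm long
Things that resemble listed ones, but are neither listed nor needed, are in the scene too. Leave any brown or pink look-alike of the block alone.

How it is judged (in metres and radians):
On the way, in this order (a step that is already met when the one before it is completed fails the run):
1. the stand is upright on the bench midway between the pots, bar in line with them, released (x of stand in the frame of pot_left between -0.012 and 0.012 m and y of stand in the frame of pot_left between -0.0945 and -0.0705 m and angle between the y axis of stand and the y axis of pot_left, either way round below 0.15 rad and height (world z) of stand below 0.004 m and angle between stand's own z axis and vertical below 0.1 rad and contact force between stand and the fingers below 0.1 N and linear speed of stand below 0.02 m/s), for 0.2 s.
2. the block stands close behind the stand, centred and square, released (x of stand in the frame of pot_left between -0.012 and 0.012 m and y of stand in the frame of pot_left between -0.0945 and -0.0705 m and angle between the y axis of stand and the y axis of pot_left, either way round below 0.15 rad and height (world z) of each of stand, block below 0.004 m and angle between each of stand, block's own z axis and vertical below 0.1 rad and y of block in the frame of stand between -0.01 and 0.01 m and horizontal distance between block and stand below 0.058 m and x of block in the frame of pot_left above 0.02 m and angle between the y axis of block and the y axis of stand, either way round below 0.15 rad and contact force between block and the fingers below 0.1 N and linear speed of block below 0.02 m/s), for 0.2 s.
3. the clip stands on its feet on the open bench, released (height (world z) of clip between -0.003 and 0.004 m and angle between clip's own z axis and vertical below 0.15 rad and contact force between clip and the fingers below 0.1 N and linear speed of clip below 0.02 m/s), for 0.2 s.
4. the clip is snapped fully onto the bar (z of clip_seat in the frame of stand between 0.032 and 0.04 m and x of clip_seat in the frame of stand between -0.004 and 0.004 m and y of clip_seat in the frame of stand between -0.013 and 0.013 m and angle between clip's own z axis and vertical below 0.3 rad), for 0.2 s.
At the end, for the whole second after the job is handed in: Stand on the bench midway between the pots (12 mm, 0.15 rad); block on the bench on its far side, centred (10 mm), square (0.15 rad), centres at most 58 mm apart; clip snapped on the bar (seat within 4 mm of its axis, 13 mm of its middle), leaning under 0.3 rad; all released, at rest (all of step 2 and all of step 4 and contact force between each of stand, clip and the fingers below 0.1 N and linear speed of each of stand, clip below 0.02 m/s); the robot touches nothing.
It fails at once if a pot was moved more than 10 mm (distance of any of pot_left, pot_right from where it was at the start of the episode above 0.01 m).
It fails at once if a bystander was moved more than 20 mm (distance of any of spool, meter, hammer from where it was at the start of the episode above 0.02 m).
It also fails if it takes over 69 s, if anything falls off the work surface, if the arm or the gripper's body presses on something with over 40 N, if the wrist force passes 120 N, or if a joint passes its speed limit or range.

## Robot

A 6-joint arm with a two-finger parallel gripper is mounted at the origin on the work surface. World frame = base frame: x ahead of the robot, y to its left, z up, the work surface at z = 0. Lengths are in mm, angles in rad, forces in N, time in s.
With the tool pointing down it reaches from about 225 to 725 mm from the base axis. Payload 3.1 kg.
Tool frame: the origin (TCP) lies between the finger pads; the fingertips stand arm.tip_reach ahead of it and the grasp point (between the pads) lies 5 mm behind it (arm.tip_reach is the distance from the TCP to the fingertips, in mm); z points along the fingers, y is the direction in which the jaws open and shut (so a half turn about z gives the same grasp; the last joint's range is limited). The gripper opens to 85 mm and grips with 20 to 120 N. Pads are 22 mm wide; open, the fingers measure 114 mm over their backs; the gripper's body (76 mm by 85 mm) begins 54 mm behind the grasp point. The pads swing forward as they close: fully open they stand 13 mm farther back than shut.
Start: joints at [1.095, 0.048, 0.099, 1.622, 0, 1.443], TCP at [178.943, 493.555, 245.312] pointing down, gripper open.
Joint ranges: [-2.91, 2.91], [-0.99, 1.94], [-1.21, 1.42], [-2.12, 2.29], [-1.49, 1.47], [-3.14, 3.14]. Speed limits (rad/s): [2.79, 2.79, 3.14, 3.14, 3.14, 3.14].

## Interface

Orientations are given as a 3x3 rotation matrix whose columns are the frame's x, y, z axes.
In Python, from bench import arm, cams, order gives the robot as it stands. The module is installed in compiled form; this text tells all that it offers.
- The arm moves only by the shell command python3 -m jog 'ROWS'. ROWS is JSON, a list of rows, each a list of 7 numbers: the shift along the world's x, y, z each as a share of 25 mm, from -1 to 1, then the turn, a rotation vector about the world's x, y, z each as a share of 0.15 rad, from -1 to 1, then the opening, from -1 (shut) to 1 (fully open), so that 0 is half open. In form: [[tx, ty, tz, wx, wy, wz, fingers], ...]. A call has 1 to 10 rows; each row shifts and turns the commanded pose from where the row before left it; what a row does not reach is not made up. A row lasts 1/8 s, in which the tool goes at most 62.5 mm and 10.7 degrees, less where a joint would pass 70% of its speed; a pose out of reach is approached as far as the arm can. A call with a number of a shift or a turn outside -1 to 1 is refused whole. A call with a gripper value outside its range is refused whole. The fingers move at their own pace and stop on an object; the grip force is fixed at half the most. Time passes only in rows, so rows that do not move let the fingers close. It gives the time, the measured TCP pose, the force and the opening at its end, in the units of the state.
- arm.state(): the state, without advancing time (a new reading comes with each control period).
- cams.camera(name): name is "scene" or "top" or "wrist"; returns the picture (384x512x3 uint8, blue, green, red); there is no depth.
- cams.get_calibration(name): a dict with "vfov" (degrees; the focal length in pixels is half the picture's height over the tangent of half this angle, whatever the lens; pixels are square), "cx", "cy" (the principal point, pixels), "extrinsics" (4x4, takes a point from camera to world coordinates). Camera axes: x right, y down, z forward; pixel columns grow to the right and rows downward; lengths in mm; the calibration is good to about 2 mm. The wrist camera is an equidistant fisheye: a pixel r from the principal point sees the ray r / f radians off the axis. A picture is of the moment at which its call begins: read the wrist's pose just before it. get_calibration takes no time and is no camera call; for the wrist camera it gives the pose at the moment of the call.
- order.close_job(): hands the job in, once; it reports no verdict.
Trained networks look in the newest picture that a camera, given by its name, has taken for a name from the list of things; names that differ only in an ending like _2 or _b are one class to them, and where a whole thing is asked for, a point or a joint stands for the part that bears it (a point fixed in the world has none). Each returns a list of dicts, best first, with "conf" (0 to 1); they miss things now and then, are a little off and sometimes report something else, mostly with a low value. They report only what shows in the picture. A call takes as long as a camera call. They do not tell look-alikes from the thing itself.
- cams.boxes_of(camera, name): "extent" ([left, top, width, height] as shares, 0 to 1, of the picture: columns of its width, rows of its height, round what is visible of it).
- cams.mark_of(camera, name): "point" ([column, row] as shares, 0 to 1, of the picture: columns of its width, rows of its height: a listed point, or the origin of a listed thing).
The state is a dict: "clock": time; "joints": joint angles; "qvel": joint speeds; "effort": joint torques, N m; "tcp_pos": TCP position; "tool_rot": TCP orientation; "contact_force": force on the tool from outside, world axes, zero at the start; "torque": the same for the moment, N m; "finger_gap": opening from 0.0 (shut) to 1.0 (fully open).
Only numpy, scipy, OpenCV 4.12 (cv2) and the standard library are available. Lean on these libraries where they do the work, as an engineer would, in place of code of your own. Each camera call takes 0.05 s, during which the arm holds its last target.

## Working session

There is one attempt and no reset: what is moved stays moved. The work goes in short steps, Python scripts to look and compute and a shell command to move; the robot and the scene stay as the last step left them, time stands still between calls to the robot, and variables do not carry over. Pictures are saved under pics/ and viewed, and the job is handed in when it is done.

```bash
ls; mkdir -p pics
cat > h.py <<'E'
import numpy as np, cv2
from bench import arm, cams, order
def snap(n,f):
    im=cams.camera(n); im=np.array(im); cv2.imwrite('pics/'+f,im); return im
def ray(n,px,cal=None):
    c=cal or cams.get_calibration(n); f=192/np.tan(np.radians(c['vfov'])/2)
    d=np.array([px[0]-c['cx'],px[1]-c['cy']])
    if n=='wrist':
        r=np.hypot(*d); th=r/f; v=np.array([*(d/max(r,1e-9)*np.sin(th)),np.cos(th)])
    else: v=np.array([d[0]/f,d[1]/f,1.])
    E=np.array(c['extrinsics']); return E[:3,3],E[:3,:3]@v
def at_z(n,px,z,cal=None):
    o,v=ray(n,px,cal); return o+v*(z-o[2])/v[2]
def proj(n,P,cal=None):
    c=cal or cams.get_calibration(n); f=192/np.tan(np.radians(c['vfov'])/2)
    E=np.array(c['extrinsics']); q=(np.atleast_2d(P)-E[:3,3])@E[:3,:3]
    if n=='wrist':
        rr=np.hypot(q[:,0],q[:,1]); th=np.arctan2(rr,q[:,2]); s=f*th/np.maximum(rr,1e-9)
    else: s=f/q[:,2]
    return np.c_[c['cx']+s*q[:,0],c['cy']+s*q[:,1]]
E
python3 - <<'E'
from h import *
for n in ['scene','top']:
    im=snap(n,n+'0.png')
    c=cams.get_calibration(n); print(n,c['vfov'],c['cx'],c['cy'],np.round(c['extrinsics'],3).tolist())
    for o in ['pot_left','pot_right','stand','bar_mid','block','channel','clip','clip_seat','clip_grip','spool','meter','hammer']:
        print(o,[(np.round(np.array(m['point'])*[512,384],1).tolist(),round(m['conf'],2)) for m in cams.mark_of(n,o)][:4],[(np.round(np.array(m['extent'])*[512,384,512,384]).tolist(),round(m['conf'],2)) for m in cams.boxes_of(n,o)][:4])
s=arm.state(); print(arm.tip_reach,s)
E
```

```text
pics
scene 54.61382625490337 257.1833977006975 188.984746304337 [[0.253, 0.628, -0.736, 1443.752], [0.967, -0.163, 0.194, -179.732], [0.002, -0.761, -0.649, 819.43], [0.0, 0.0, 0.0, 1.0]]
pot_left [([253.3, 189.1], 0.73)] [([244.0, 168.0, 13.0, 22.0], 0.59)]
pot_right [([202.1, 194.9], 0.81)] [([191.0, 178.0, 18.0, 21.0], 0.86)]
stand [([322.8, 167.1], 0.64)] [([311.0, 151.0, 23.0, 24.0], 0.56)]
bar_mid [([323.2, 158.0], 0.67)] [([310.0, 150.0, 24.0, 21.0], 0.66)]
block [([297.0, 194.4], 0.85), ([327.2, 190.9], 0.78), ([357.0, 173.3], 0.62), ([369.1, 191.4], 0.54)] [([360.0, 177.0, 18.0, 19.0], 0.73), ([291.0, 179.0, 17.0, 23.0], 0.71), ([321.0, 177.0, 19.0, 18.0], 0.65)]
channel [([124.3, 217.1], 0.75), ([131.7, 217.6], 0.56)] [([98.0, 196.0, 57.0, 31.0], 0.79)]
clip [([121.9, 217.3], 0.49)] [([113.0, 196.0, 12.0, 14.0], 0.69)]
clip_seat [([120.3, 214.4], 0.63)] [([97.0, 195.0, 64.0, 31.0], 0.7), ([109.0, 198.0, 18.0, 13.0], 0.49)]
clip_grip [([116.7, 205.3], 0.61)] [([112.0, 197.0, 15.0, 14.0], 0.44)]
spool [([348.7, 222.2], 0.6)] [([338.0, 206.0, 21.0, 22.0], 0.98)]
meter [([174.4
[... 1534 characters left out ...]
 1.62201332e+00,
       1.72367980e-05, 1.44297167e+00]), 'qvel': array([ 0.00148687,  0.00080799,  0.00038857, -0.0001321 ,  0.00054793,
        0.00012589]), 'effort': array([ 1.26805993e-03, -3.38633001e+01,  3.20147109e+01,  1.30570079e-03,
       -1.83619900e-04,  5.54409297e-06]), 'tcp_pos': array([178.92342895, 493.56106052, 245.32154126]), 'tool_rot': array([[-9.40143944e-01,  3.40777589e-01, -1.41578167e-05],
       [ 3.40777589e-01,  9.40143944e-01,  1.01563814e-05],
       [ 1.67714528e-05,  4.72379380e-06, -1.00000000e+00]]), 'contact_force': array([ 0.5374172 , -0.52162985,  0.7856021 ]), 'torque': array([-0.02544964,  0.04743662, -0.02509853]), 'finger_gap': 1.0021869892180835}
```

Run:
```python
import cv2
a=cv2.imread('pics/top0.png')[110:290,80:460]; cv2.imwrite('pics/top0b.png',cv2.resize(a,(798,378),interpolation=cv2.INTER_CUBIC))
a=cv2.imread('pics/scene0.png')[130:290,80:400]; cv2.imwrite('pics/sc0b.png',cv2.resize(a,(800,400),interpolation=cv2.INTER_CUBIC))
```

```text
(no output)
```

View pics/top0b.png

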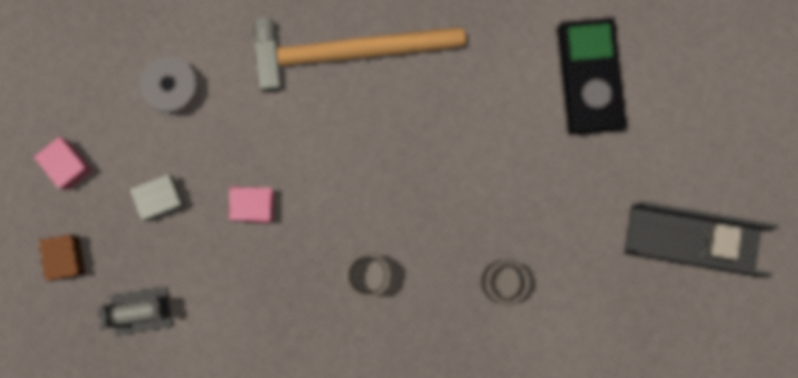

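View pics/sc0b.png

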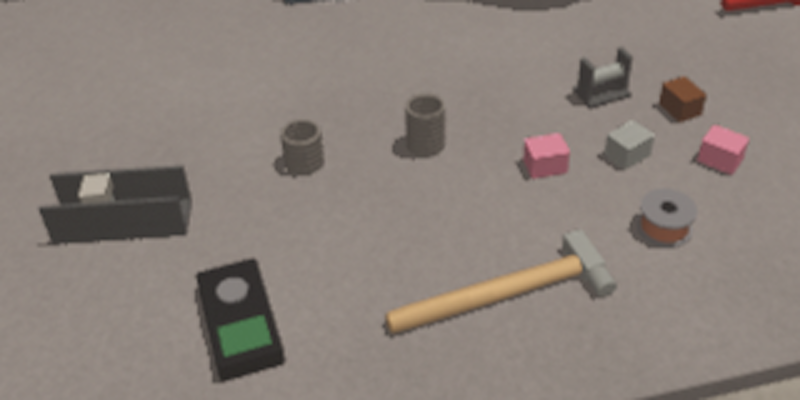

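View pics/top0.png

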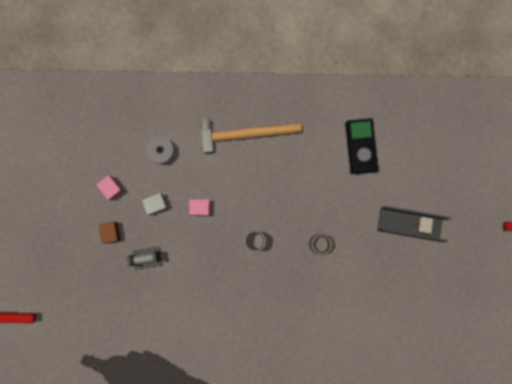

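Run:
```python
import cv2
a=cv2.imread('pics/top0.png')
for n,(x0,x1,y0,y1),s in [('pots',(235,345,222,262),7),('std',(90,220,170,275),6),('ch',(370,455,200,245),9)]:
    b=cv2.resize(a[y0:y1,x0:x1],None,fx=s,fy=s,interpolation=cv2.INTER_CUBIC)
    b=cv2.convertScaleAbs(b,alpha=1.5,beta=0)
    for u in range((x0+9)//10*10,x1,10):
        cv2.line(b,(int((u-x0+.5)*s),0),(int((u-x0+.5)*s),5),(0,255,255),1); cv2.putText(b,str(u),(int((u-x0)*s),16),0,.35,(0,255,255))
    for v in range((y0+9)//10*10,y1,10):
        cv2.line(b,(0,int((v-y0+.5)*s)),(5,int((v-y0+.5)*s)),(0,255,255),1); cv2.putText(b,str(v),(6,int((v-y0+1)*s)),0,.35,(0,255,255))
    cv2.imwrite(f'pics/z_{n}.png',b)
```

```text
(no output)
```

View pics/z_pots.png

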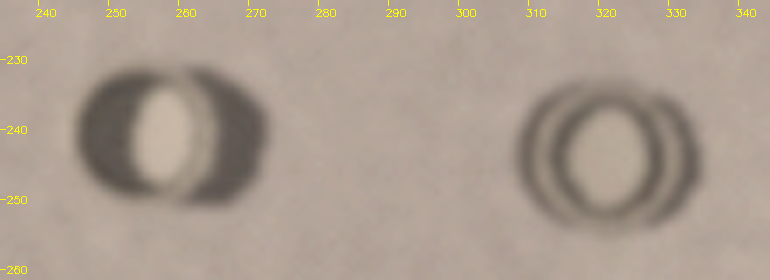

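View pics/z_std.png

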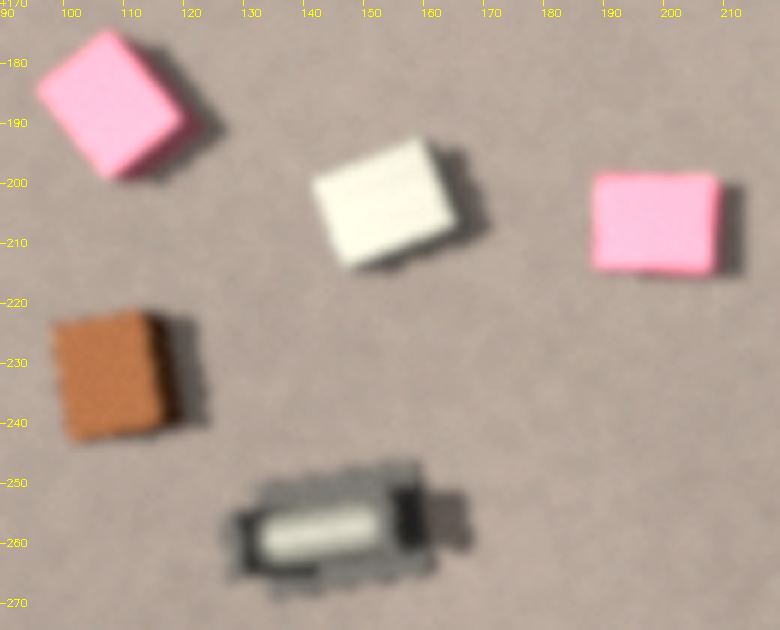

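View pics/z_ch.png

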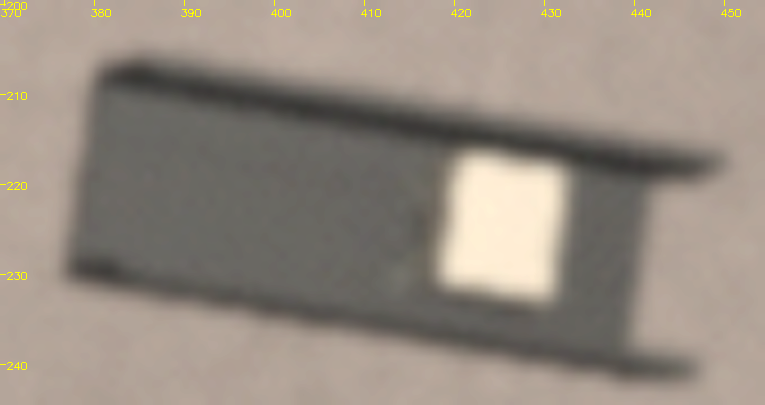

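Run:
```python
from h import *
def t(*a): print(*[np.round(x,1) if not isinstance(x,str) else x for x in a])
p=lambda u,v,z: at_z('top',(u,v),z)
for w,c in [('wh',[(107+34,0)])]: pass
# bar ends (bright): crop s=6 x0=90,y0=170
t('bar',p(132.5,259.5,36),p(152,257,36))
t('bar mark',p(147.1,257.3,36),at_z('scene',(323.2,158),36))
blk=[(141,200),(159,192.5),(165,205.5),(147,213.5)]
q=[p(u-.5+.5,v,38) for u,v in blk]; t('block',*q); t('c',np.mean(q,0)); 
for i in range(4): t('e',np.linalg.norm(q[i]-q[(i+1)%4]),np.degrees(np.arctan2(*(q[i]-q[(i+1)%4])[[1,0]])))
t('potL',p(255,240.5,70),p(254,237.6,0),at_z('scene',(253.3,189.1),0))
t('potR',p(319.5,244,55),p(315,245.4,0),at_z('scene',(202.1,194.9),0))
cl=[(420,216),(432,217.5),(430.5,233),(418,231.5)]
q=[p(u,v,66) for u,v in cl]; t('clip',*q); t('c',np.mean(q,0))
for i in range(4): t('e',np.linalg.norm(q[i]-q[(i+1)%4]),np.degrees(np.arctan2(*(q[i]-q[(i+1)%4])[[1,0]])))
t('chan',p(379,208,60),p(450,217,60),p(377,231,60),p(447,241,60))
c=cams.get_calibration('wrist'); print(c['vfov'],c['cx'],c['cy'],np.round(c['extrinsics'],3).tolist())
```

```text
bar [447.7 346.9  36. ] [454.8 298.4  36. ]
bar mark [453.8 310.6  36. ] [448.9 328.4  36. ]
block [596.9 331.2  38. ] [616.7 286.5  38. ] [584.  270.2  38. ] [563.1 314.7  38. ]
c [590.2 300.7  38. ]
e 48.9 113.9
e 36.5 26.6
e 49.2 -64.8
e 37.6 -154.0
potL [500.3  41.7  70. ] [507.6  44.9   0. ] [512.1  52.6   0. ]
potR [ 494.5 -117.1   55. ] [ 490.3 -112.6    0. ] [ 498.2 -119.8    0. ]
clip [ 567.1 -361.6   66. ] [ 563.9 -390.9   66. ] [ 526.  -386.6   66. ] [ 529.1 -356.1   66. ]
c [ 546.5 -373.8   66. ]
e 29.5 83.8
e 38.2 -6.5
e 30.6 -95.9
e 38.4 171.8
chan [ 585.4 -262.8   60. ] [ 566.2 -437.4   60. ] [ 528.7 -257.5   60. ] [ 507.2 -428.8   60. ]
65.70646984690485 251.4331280700451 196.52424468112144 [[0.341, 0.904, 0.257, 113.197], [0.94, -0.328, -0.095, 517.125], [-0.001, 0.274, -0.962, 374.781], [0.0, 0.0, 0.0, 1.0]]
```

```bash
python3 -m jog '[[1,-0.63,-0.18,0,0,-0.72,1],[1,-0.63,-0.18,0,0,-0.72,1],[1,-0.63,-0.18,0,0,-0.72,1],[1,-0.63,-0.18,0,0,-0.72,1],[1,-0.63,-0.18,0,0,-0.72,1],[1,-0.63,-0.18,0,0,-0.72,1],[1,-0.63,-0.18,0,0,-0.72,1],[1,-0.63,-0.18,0,0,-0.72,1],[1,-0.63,-0.18,0,0,-0.72,1],[0.6,-0.4,0,0,0,-0.72,1]]'
cat >> h.py <<'E'
def wlook(f,names=()):
    s=arm.state(); c=cams.get_calibration('wrist'); im=snap('wrist',f)
    np.save('pics/'+f+'.npy',np.array([c['vfov'],c['cx'],c['cy'],*np.array(c['extrinsics']).ravel()]))
    y=s['tool_rot'][:,1]; print('t',s['clock'],'tcp',np.round(s['tcp_pos'],1),'jaw deg',round(np.degrees(np.arctan2(y[1],y[0])),2),'gap',round(s['finger_gap'],3),'F',np.round(s['contact_force'],1))
    for n in names:
        print(n,[(np.round(np.array(m['point'])*[512,384],1).tolist(),round(m['conf'],2)) for m in cams.mark_of('wrist',n)][:4])
    return im,c
def lcal(f):
    a=np.load('pics/'+f+'.npy'); return dict(vfov=a[0],cx=a[1],cy=a[2],extrinsics=a[3:].reshape(4,4))
E
python3 -c "
from h import *
wlook('w1.png',['bar_mid'])"
```

```text
clock: 3.75
tcp_pos: [419.8, 340.8, 204.2]
tool_rot: [[-0.138, 0.99, -0.001], [0.99, 0.138, -0.001], [-0.001, -0.001, -1.0]]
contact_force: [0.6, 0.1, -0.5]
finger_gap: 1.002
t 3.75 tcp [419.8 340.8 204.2] jaw deg 7.92 gap 1.002 F [ 0.6  0.1 -0.5]
bar_mid [([278.0, 206.9], 0.57)]
```

View pics/w1.png

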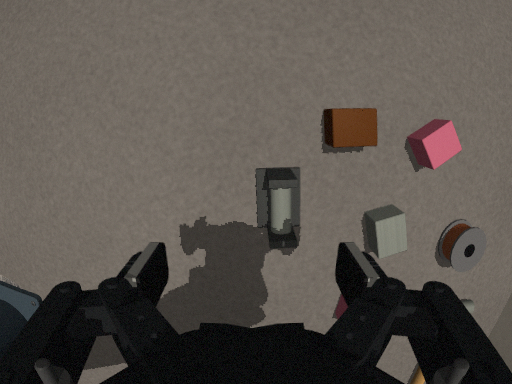

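Run:
```python
from h import *
a=cv2.imread('pics/w1.png')[155:260,235:415]; cv2.imwrite('pics/w1z.png',cv2.resize(a,None,fx=4.4,fy=4.4,interpolation=cv2.INTER_CUBIC))
c=lcal('w1.png')
for px,z in [((282,187),36),((282,233),36),((278,206.9),36)]: print(np.round(at_z('wrist',px,z,c),1))
for px in [(365,211),(399,206),(406,247),(381,256)]: print('blk',np.round(at_z('wrist',px,38,c),1))
```

```text
[451.2 339.6  36. ]
[459.9 288.7  36. ]
[450.5 317.6  36. ]
blk [547.6 326.4  38. ]
blk [589.2 337.7  38. ]
blk [616.2 288.3  38. ]
blk [584.7 273.7  38. ]
```

View pics/w1z.png

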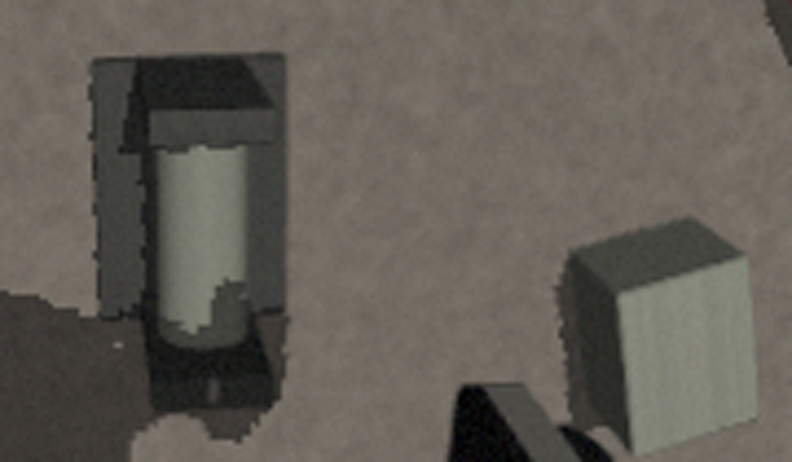

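Run:
```python
from h import *
c=lcal('w1.png')
f=lambda u,v,z:np.round(at_z('wrist',(235+u/4.4-.4,155+v/4.4-.4),z,c),1)
print('cheek1',f(148,110,65),f(275,107,65),f(160,148,65),f(272,143,65))
print('cheek2',f(150,376,65),f(270,374,65),f(152,408,65),f(276,402,65))
print('base',f(92,58,8),f(285,53,8),f(287,312,8),f(97,315,8))
print('bar',f(205,345,40),f(160,240,36),f(247,240,36))
print('blk top',f(618,295,38),f(747,255,38),f(757,415,38),f(637,455,38), 'mean',np.mean([f(618,295,38),f(747,255,38),f(757,415,38),f(637,455,38)],0))
```

```text
cheek1 [433.3 351.6  65. ] [459.9 356.   65. ] [437.1 343.8  65. ] [460.6 348.2  65. ]
cheek2 [443.2 291.3  65. ] [470.1 295.2  65. ] [444.9 283.4  65. ] [472.9 288.5  65. ]
base [422.2 350.7   8. ] [470.7 359.    8. ] [484.1 289.6   8. ] [433.4 282.    8. ]
bar [458.3 290.2  40. ] [443.6 314.2  36. ] [464.4 317.   36. ]
blk top [563.5 315.6  38. ] [599.  330.9  38. ] [618.1 285.8  38. ] [583.3 270.9  38. ] mean [590.975 300.8    38.   ]
```

```bash
python3 -m jog '[[0.66,-0.4,-1,0,0,0.19,1],[0.66,-0.42,-1,0,0,0,1],[0,0,-1,0,0,0,1],[0,0,-1,0,0,0,1],[0,0,-1,0,0,0,1],[0,0,-1,0,0,0,1],[0,0,-0.9,0,0,0,1],[0,0,0,0,0,0,-1],[0,0,0,0,0,0,-1],[0,0,0,0,0,0,-1]]'
```

```text
clock: 5.1
tcp_pos: [452.9, 322.1, 34.0]
tool_rot: [[-0.171, 0.985, 0.003], [0.985, 0.171, 0.001], [0.001, 0.003, -1.0]]
contact_force: [-0.2, -0.2, 0.2]
finger_gap: 0.378
```

```bash
python3 -m jog '[[0,0,0,0,0,0,-1],[0,0,0,0,0,0,-1],[0,0,0.5,0,0,0,-1],[0,0,1,0,0,0,-1],[-0.3,-1,1,0,0,0,-1],[-0.3,-1,1,0,0,0,-1],[-0.3,-1,1,0,0,0,-1],[-0.3,-1,1,0,0,0,-1],[-0.3,-1,1,0,0,0,-1],[-0.3,-1,0,0,0,0,-1]]'; python3 -m jog '[[-0.2,-1,0,0,0,0,-1],[-0.2,-1,0,0,0,-0.3,-1],[-0.2,-1,0,0,0,-0.3,-1],[-0.2,-1,0,0,0,-0.3,-1],[-0.2,-1,0,0,0,-0.3,-1],[0,-1,0,0,0,0,-1],[0,-1,0,0,0,0,-1],[0,-1,0,0,0,0,-1],[0,-1,0,0,0,0,-1],[0,-1,0,0,0,0,-1]]'
python3 -c "
from h import *
wlook('w2.png',['pot_left','pot_right'])"
```

```text
clock: 6.35
tcp_pos: [407.1, 170.6, 196.6]
tool_rot: [[-0.171, 0.985, 0.002], [0.985, 0.171, 0.0], [0.0, 0.002, -1.0]]
contact_force: [0.2, -0.5, -4.9]
finger_gap: 0.235
clock: 7.6
tcp_pos: [380.7, -79.1, 193.8]
tool_rot: [[0.009, 1.0, -0.003], [1.0, -0.009, 0.001], [0.001, -0.003, -1.0]]
contact_force: [-0.6, 0.6, -4.4]
finger_gap: 0.237
t 7.6 tcp [380.7 -79.1 193.8] jaw deg -0.5 gap 0.237 F [-0.6  0.6 -4.4]
pot_left [([361.2, 70.6], 0.8)]
pot_right [([350.0, 208.7], 0.91)]
```

View pics/w2.png

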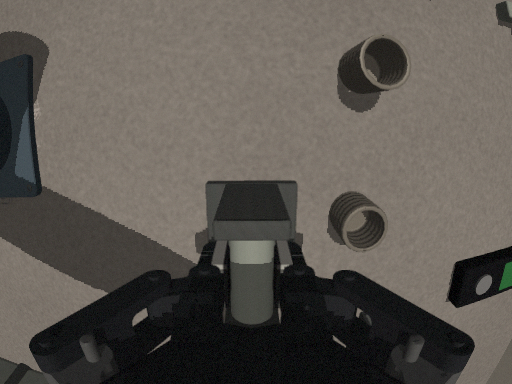

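Run:
```python
from h import *
a=cv2.imread('pics/w2.png'); cv2.imwrite('pics/w2z.png',cv2.resize(a[25:260,320:420],None,fx=2.5,fy=2.5,interpolation=cv2.INTER_CUBIC))
c=lcal('w2.png')
p=lambda u,v,z:at_z('wrist',(u,v),z,c)
L=p(385.5,62.5,70);R=p(364,229,55);print(L,R,np.linalg.norm((L-R)[:2]))
t=np.linspace(0,2*np.pi,60)
o=a.copy()
for C in (L,R):
    q=proj('wrist',np.c_[C[0]+27*np.cos(t),C[1]+27*np.sin(t),np.full(60,C[2])],c)
    for u,v in q: cv2.circle(o,(int(round(u)),int(round(v))),0,(0,0,255),-1)
cv2.imwrite('pics/w2z.png',cv2.resize(o[25:260,320:420],None,fx=2.5,fy=2.5,interpolation=cv2.INTER_NEAREST))
```

```text
[500.68147553  41.62597031  70.        ] [ 494.34090836 -121.73071116   55.        ] 163.47968734256435
```

View pics/w2z.png

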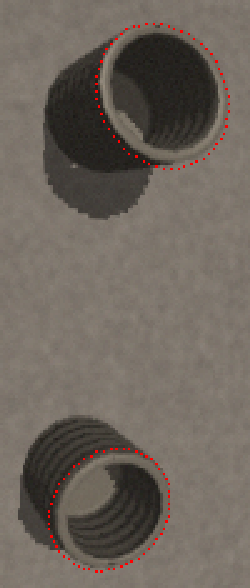

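```bash
python3 -m jog '[[0.93,0.333,0,0,0,-0.13,-1],[0.93,0.333,0,0,0,0,-1],[0.93,0.333,0,0,0,0,-1],[0.93,0.333,0,0,0,0,-1],[0.93,0.333,-0.5,0,0,0,-1],[0,0,-1,0,0,0,-1],[0,0,-1,0,0,0,-1],[0,0,-1,0,0,0,-1],[0,0,-1,0,0,0,-1],[0,0,-0.7,0,0,0,-1]]'
```

```text
clock: 9.0
tcp_pos: [496.5, -35.9, 62.7]
tool_rot: [[0.027, 1.0, -0.004], [1.0, -0.027, 0.001], [0.001, -0.004, -1.0]]
contact_force: [0.1, 0.2, -5.6]
finger_gap: 0.234
```

```bash
python3 -m jog '[[0,-0.06,-0.8,0,0,0,-1],[0,0,-0.36,0,0,0,-1],[0,0,0,0,0,0,-1]]'
```

```text
clock: 9.38
tcp_pos: [498.1, -38.3, 35.8]
tool_rot: [[0.028, 1.0, -0.0], [1.0, -0.028, 0.0], [0.0, -0.0, -1.0]]
contact_force: [0.6, -0.3, -4.2]
finger_gap: 0.234
```

```bash
python3 -m jog '[[-0.06,0.04,-0.12,0,0,0,-1],[0,0,0,0,0,0,-1]]'
```

```text
clock: 9.62
tcp_pos: [497.9, -37.8, 34.1]
tool_rot: [[0.028, 1.0, 0.003], [1.0, -0.028, -0.001], [-0.001, 0.003, -1.0]]
contact_force: [0.2, -1.2, -2.1]
finger_gap: 0.234
```

Touching down (load easing off at the same TCP height as the pick); release, rise and look.

```bash
python3 -m jog '[[0,0,-0.05,0,0,0,-0.2],[0,0,0,0,0,0,1],[0,0,0,0,0,0,1],[0,0,0.5,0,0,0,1],[0,0,1,0,0,0,1],[0,0,1,0,0,0,1],[0,0,1,0,0,0,1],[0,0,1,0,0,0,1],[0,0,1,0,0,0,1],[0,0,1,0,0,0,1]]'
python3 -c "
from h import *
wlook('w3.png',['bar_mid','stand'])
a=cv2.imread('pics/w3.png'); cv2.imwrite('pics/w3z.png',cv2.resize(a[0:290,130:380],None,fx=2,fy=2,interpolation=cv2.INTER_CUBIC))"
```

```text
clock: 10.88
tcp_pos: [496.9, -37.6, 196.0]
tool_rot: [[0.028, 1.0, 0.001], [1.0, -0.028, -0.0], [-0.0, 0.001, -1.0]]
contact_force: [0.7, -0.8, -0.0]
finger_gap: 1.003
t 10.875 tcp [496.9 -37.6 196. ] jaw deg -1.6 gap 1.003 F [ 0.7 -0.8 -0. ]
bar_mid [([250.1, 187.3], 0.64)]
stand [([254.4, 179.6], 0.7)]
```

View pics/w3z.png

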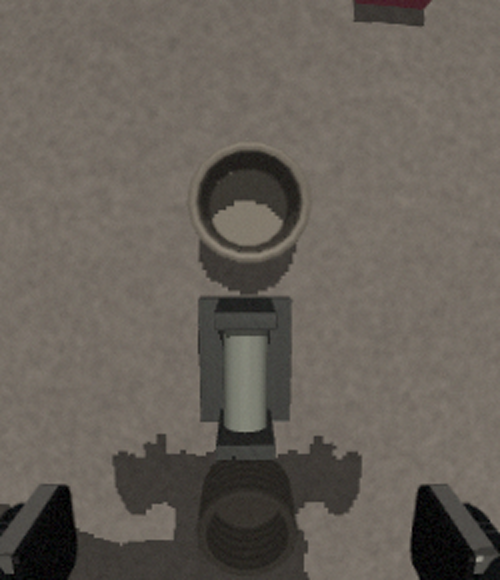

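Run:
```python
from h import *
c=lcal('w3.png')
f=lambda u,v,z:at_z('wrist',(130+u/2-.25,v/2-.25),z,c)
L=f(249,203,70);R=f(249,527,55);c1=f(246.5,320,65);c2=f(246,453,65)
b=[f(199,297,8),f(291,297,8),f(290,419,8),f(200,420,8)]
S=(c1+c2)/2
print(L,R,c1,c2,S,'\n',b)
yl=(L-R)[:2];d=np.hypot(*yl);yl/=d; xl=np.array([yl[1],-yl[0]])
print('dist',d,'stand in potL',(S-L)[:2]@xl,(S-L)[:2]@yl,'ang pot',np.arctan2(-yl[0],yl[1]),'ang stand',np.arctan2(-(c1-c2)[0],(c1-c2)[1]))
```

```text
[501.05477697  42.28578314  70.        ] [ 497.10106247 -117.19921837   55.        ] [498.61931611  -9.04539337  65.        ] [496.69983128 -71.95035774  65.        ] [497.65957369 -40.49787556  65.        ] 
 [array([473.64897309,  -4.6251131 ,   8.        ]), array([522.96358425,  -6.00897485,   8.        ]), array([521.76804508, -74.78885758,   8.        ]), array([471.02964254, -73.92376153,   8.        ])]
dist 159.53400128124608 stand in potL -1.3425416898067628 -82.84237523676903 ang pot -0.024785433223976406 ang stand -0.030504578329505382
```

```bash
python3 -m jog '[[0.27,0.967,0,0,0,0.957,1],[0.27,0.967,0,0,0,0.957,1],[0.27,0.967,0,0,0,0.957,1],[0.27,0.967,0,0,0,0.957,1],[0.27,0.967,0,0,0,0.957,1],[0.27,0.967,0,0,0,0.957,1],[0.27,0.967,0,0,0,0.957,1]]'; python3 -m jog '[[0.27,0.967,0,0,0,0.957,1],[0.27,0.967,0,0,0,0.957,1],[0.27,0.967,0,0,0,0.957,1],[0.27,0.967,0,0,0,0.957,1],[0.27,0.967,-0.5,0,0,0.957,1],[0.27,0.967,-0.8,0,0,0.957,1],[0.27,0.967,-0.8,0,0,0.957,1]]'
python3 -c "
from h import *
wlook('w4.png',['block'])"
```

```text
clock: 11.9
tcp_pos: [543.3, 132.4, 192.4]
tool_rot: [[-0.831, 0.556, -0.003], [0.556, 0.831, -0.0], [0.002, -0.002, -1.0]]
contact_force: [0.6, -0.2, -0.1]
finger_gap: 0.999
clock: 12.78
tcp_pos: [590.7, 301.4, 139.3]
tool_rot: [[-0.915, -0.404, -0.002], [-0.404, 0.915, -0.001], [0.002, 0.0, -1.0]]
contact_force: [-0.9, -0.6, 0.2]
finger_gap: 1.0
t 12.775 tcp [590.7 301.4 139.3] jaw deg 113.82 gap 1.0 F [-0.9 -0.6  0.2]
block [([139.0, 134.9], 0.95), ([336.5, 265.4], 0.73), ([250.7, 188.8], 0.65), ([390.1, 171.3], 0.61)]
```

View pics/w4.png

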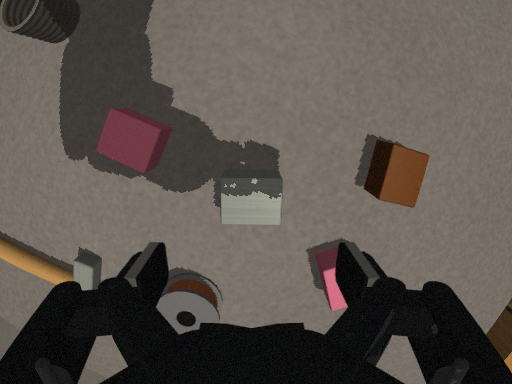

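Run:
```python
from h import *
c=lcal('w4.png')
a=cv2.imread('pics/w4.png'); cv2.imwrite('pics/w4z.png',cv2.resize(a[160:320,180:380],None,fx=4,fy=4,interpolation=cv2.INTER_CUBIC))
f=lambda u,v,z:np.round(at_z('wrist',(u,v),z,c),1)
q=[f(221,196,38),f(282,195,38),f(281,224,38),f(222,224.5,38)];print(q,np.mean(q,0))
print('angle',np.degrees(np.arctan2(*(q[1]-q[0])[[1,0]])))
C=np.array([590.7,301.4]);y=np.array([-.404,.915]);x=np.array([-.915,-.404])
for u,v in [(316,252),(333,310),(347,305),(220,300),(207,287)]:
    P=f(u,v,36)[:2]-C; print('obst',P@x,P@y)
```

```text
[array([596. , 276.7,  38. ]), array([575.3, 321.5,  38. ]), array([598.3, 331.6,  38. ]), array([618.6, 286.7,  38. ])] [597.05  304.125  38.   ]
angle 114.79946654225557
obst -46.80099999999996 56.96580000000002
obst -113.18119999999996 81.01380000000003
obst -108.07950000000001 94.9655
obst -97.94389999999994 -30.015299999999954
obst -83.2663 -41.46609999999995
```

View pics/w4z.png

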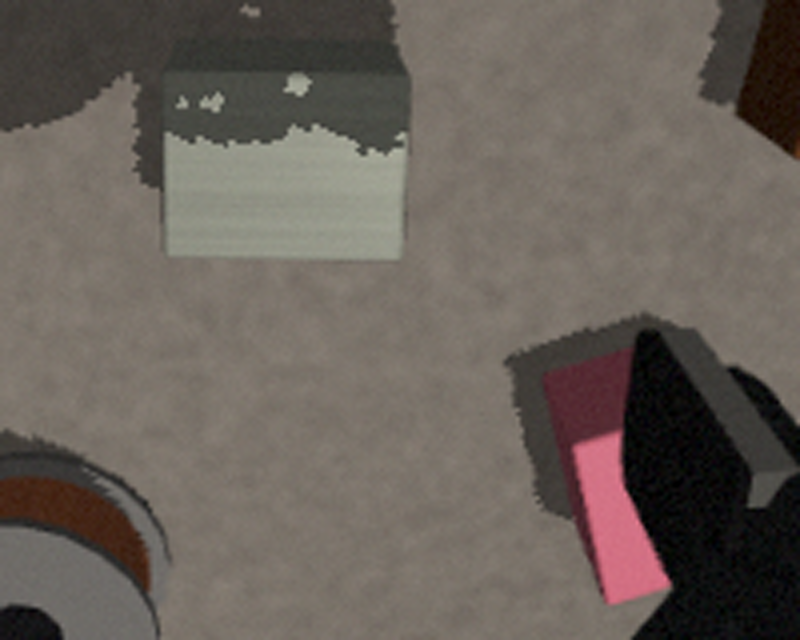

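Run:
```python
from h import *
c=lcal('w4.png')
f=lambda u,v,z:np.round(at_z('wrist',(180+u/4-.4,160+v/4-.4),z,c),1)
q=[f(164,72,38),f(407,75,38),f(402,258,38),f(167,255,38)];print(q,np.mean(q,0))
for i in range(4): print(np.linalg.norm(q[i]-q[(i+1)%4]),np.degrees(np.arctan2(*(q[i]-q[(i+1)%4])[[1,0]])))
```

```text
[array([582.1, 270.6,  38. ]), array([563.1, 315.1,  38. ]), array([598.7, 330.9,  38. ]), array([617.8, 285.9,  38. ])] [590.425 300.625  38.   ]
48.386465049639654 -66.87915133757528
38.948684188300895 -156.06738369190856
48.88568297569337 112.99852548370917
38.840442839905855 23.198590513648167
```

```bash
python3 -m jog '[[0,-0.03,-1,0,0,-0.08,0.7],[0,0,-1,0,0,0,0.7],[0,0,-1,0,0,0,0.7],[0,0,-1,0,0,0,0.7],[0,0,-0.7,0,0,0,0.7],[0,0,0,0,0,0,0.7]]'
```

```text
clock: 13.62
tcp_pos: [589.5, 299.0, 21.8]
tool_rot: [[-0.922, -0.387, -0.004], [-0.387, 0.922, -0.002], [0.005, -0.0, -1.0]]
contact_force: [-0.8, -0.3, -0.7]
finger_gap: 0.848
```

```bash
python3 -m jog '[[0,0,0,0,0,0,-1],[0,0,0,0,0,0,-1],[0,0,0,0,0,0,-1],[0,0,0.6,0,0,0,-1],[0,0,1,0,0,0,-1],[0,0,1,0,0,0,-1],[-0.12,-0.97,1,0,0,-0.3,-1],[-0.12,-0.97,1,0,0,-0.3,-1],[-0.12,-0.97,0,0,0,-0.3,-1],[-0.12,-0.97,0,0,0,-0.3,-1]]'; python3 -m jog '[[-0.12,-0.97,0,0,0,-0.3,-1],[-0.12,-0.97,0,0,0,-0.3,-1],[-0.12,-0.97,0,0,0,-0.3,-1],[-0.12,-0.97,0,0,0,-0.3,-1],[-0.12,-0.97,0,0,0,-0.3,-1],[-0.12,-0.97,0,0,0,-0.15,-1],[-0.12,-0.97,0,0,0,0,-1],[-0.12,-0.97,0,0,0,0,-1],[-0.12,-0.97,0,0,0,0,-1],[-0.12,-0.97,0,0,0,0,-1]]'
python3 -c "
from h import *
wlook('w5.png',['block','stand'])"
```

```text
clock: 14.88
tcp_pos: [578.4, 201.9, 138.5]
tool_rot: [[-0.977, -0.215, -0.002], [-0.215, 0.977, -0.001], [0.002, -0.0, -1.0]]
contact_force: [0.4, 0.5, -6.5]
finger_gap: 0.576
clock: 16.12
tcp_pos: [547.6, -40.4, 137.6]
tool_rot: [[-1.0, 0.029, -0.003], [0.029, 1.0, 0.0], [0.003, 0.0, -1.0]]
contact_force: [0.8, 1.3, -5.9]
finger_gap: 0.573
t 16.125 tcp [547.6 -40.4 137.6] jaw deg 88.31 gap 0.573 F [ 0.8  1.3 -5.9]
block [([249.8, 239.8], 0.75), ([450.9, 217.1], 0.75), ([114.4, 342.1], 0.63)]
stand [([253.0, 137.5], 0.67)]
```

View pics/w5.png

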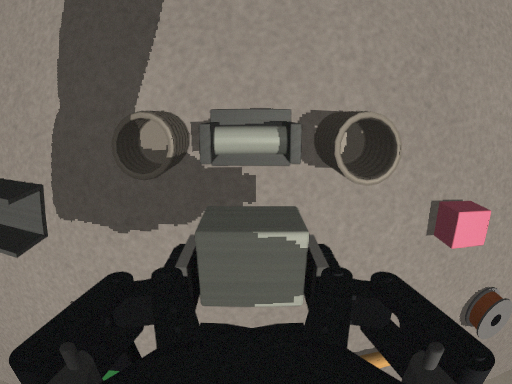

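```bash
python3 -m jog '[[0,-0.04,-1,0,0,0,-1],[0,0,-1,0,0,0,-1],[0,0,-1,0,0,0,-1],[0,0,-1,0,0,0,-1],[0,0,-0.4,0,0,0,-1],[0,0,0,0,0,0,-1]]'
```

```text
clock: 17.02
tcp_pos: [548.7, -39.9, 28.7]
tool_rot: [[-1.0, 0.028, -0.001], [0.028, 1.0, 0.0], [0.001, 0.0, -1.0]]
contact_force: [0.6, -0.1, -6.1]
finger_gap: 0.57
```

```bash
python3 -m jog '[[-0.04,-0.06,-0.2,0,0,0,-1],[0,0,0,0,0,0,-1],[0,0,0,0,0,0,-1]]'; python3 -c "
from h import *
im,c=wlook('w6.png')
cv2.imwrite('pics/w6z.png',cv2.resize(im[60:330,110:400],None,fx=2,fy=2,interpolation=cv2.INTER_CUBIC))"
```

```text
clock: 17.4
tcp_pos: [550.0, -42.0, 26.0]
tool_rot: [[-1.0, 0.029, 0.004], [0.029, 1.0, -0.0], [-0.004, 0.0, -1.0]]
contact_force: [1.0, 1.8, 1.4]
finger_gap: 0.573
t 17.4 tcp [550. -42.  26.] jaw deg 88.36 gap 0.573 F [1.  1.8 1.4]
```

View pics/w6z.png

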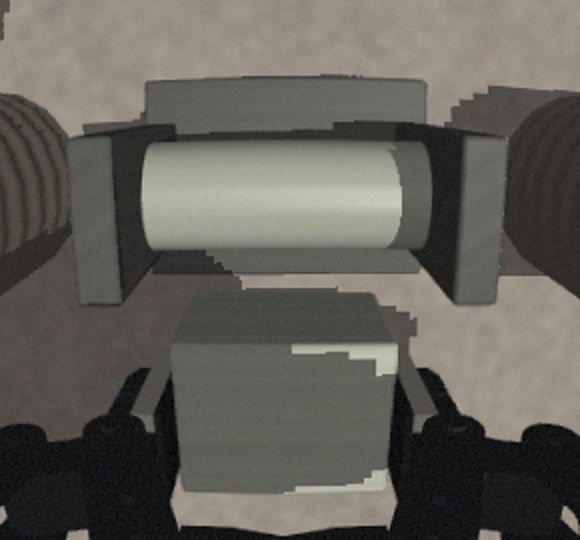

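Run:
```python
from h import *
c=lcal('w6.png')
f=lambda u,v,z:np.round(at_z('wrist',(110+u/2-.25,60+v/2-.25),z,c),1)
print('blk bottom front',f(192,294,0),f(378,294,0),f(192,294,4),f(378,294,4))
print('blk top',f(172,344,38),f(398,344,38),f(387,488,38),f(180,491,38))
print('base edge',f(155,273,8),f(418,271,8),f(147,82,8),f(425,82,8))
print('cheeks',f(80,304,65),f(122,303,65),f(69,142,65),f(108,140,65),f(463,304,65),f(495,302,65),f(464,140,65),f(506,140,65))
```

```text
blk bottom front [529.5 -67.    0. ] [531.  -15.5   0. ] [528.2 -66.3   4. ] [529.7 -16.2   4. ]
blk top [528.6 -65.7  38. ] [529.9 -16.9  38. ] [568.4 -17.5  38. ] [568. -68.  38.]
base edge [520.9 -75.1   8. ] [522.3  -6.2   8. ] [471.7 -73.8   8. ] [473.6  -5.    8. ]
cheeks [509.9 -75.1  65. ] [509.9 -67.6  65. ] [483.1 -74.   65. ] [483.3 -67.5  65. ] [511.7 -11.4  65. ] [511.6  -5.7  65. ] [484.8 -12.3  65. ] [484.7  -5.2  65. ]
```

```bash
python3 -m jog '[[0,0,0,0,0,0,0.4],[0,0,0,0,0,0,0.7],[0,0,0,0,0,0,0.7],[0,0,1,0,0,0,0.7],[0,0,1,0,0,0,0.7],[0,0,1,0,0,0,0.7],[0,0,1,0,0,0,0.7],[0,0,1,0,0,0,0.7]]'
python3 -c "
from h import *
im,c=wlook('w7.png')
cv2.imwrite('pics/w7z.png',cv2.resize(im[60:300,80:430],None,fx=2,fy=2,interpolation=cv2.INTER_CUBIC))"
```

```text
clock: 18.45
tcp_pos: [548.0, -41.9, 149.7]
tool_rot: [[-1.0, 0.029, -0.0], [0.029, 1.0, -0.0], [0.0, -0.0, -1.0]]
contact_force: [-0.5, 0.8, -0.5]
finger_gap: 0.85
t 18.45 tcp [548.  -41.9 149.7] jaw deg 88.36 gap 0.85 F [-0.5  0.8 -0.5]
```

View pics/w7z.png

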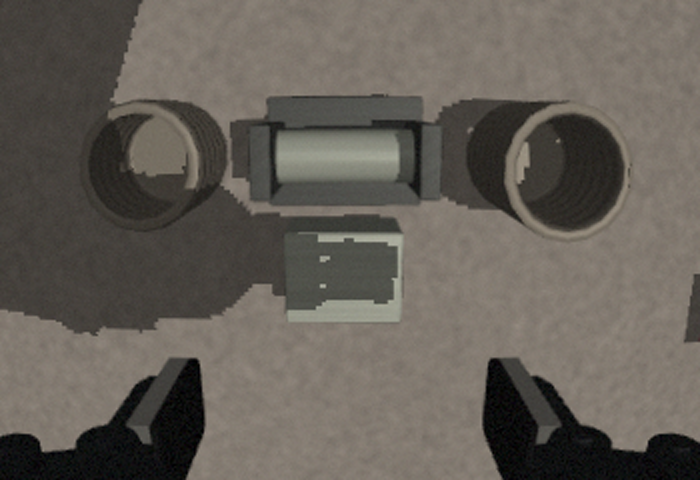

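```bash
python3 -m jog '[[0,-1,0.2,0,0,-0.1,0.7],[0,-1,0.2,0,0,-0.1,0.7],[0,-1,0.2,0,0,-0.1,0.7],[0,-1,0.2,0,0,-0.1,0.7],[0,-1,0,0,0,-0.1,0.7],[0,-1,0,0,0,0,0.7],[0,-1,0,0,0,0,0.7]]'; python3 -m jog '[[0,-1,0,0,0,0,0.7],[0,-1,0,0,0,0,0.7],[0,-1,0,0,0,0,0.7],[0,-1,0,0,0,0,0.7],[0,-1,0,0,0,0,0.7],[0,-1,0,0,0,0,0.7],[0,-0.25,0,0,0,0,0.7],[0,0,0,0,0,0,0.7]]'
python3 -c "
from h import *
im,c=wlook('w8.png',['clip_grip','clip'])
cv2.imwrite('pics/w8z.png',cv2.resize(im[100:300,150:350],None,fx=3,fy=3,interpolation=cv2.INTER_CUBIC))"
```

```text
clock: 19.38
tcp_pos: [547.9, -217.7, 168.2]
tool_rot: [[-0.995, 0.104, -0.001], [0.104, 0.995, 0.0], [0.001, 0.0, -1.0]]
contact_force: [-0.2, 0.2, 0.8]
finger_gap: 0.848
clock: 20.38
tcp_pos: [548.0, -373.4, 168.8]
tool_rot: [[-0.995, 0.104, -0.0], [0.104, 0.995, 0.001], [0.0, 0.001, -1.0]]
contact_force: [0.8, 0.2, 0.8]
finger_gap: 0.848
t 20.375 tcp [ 548.  -373.4  168.8] jaw deg 84.03 gap 0.848 F [0.8 0.2 0.8]
clip_grip [([249.9, 194.1], 0.92)]
clip [([247.8, 184.1], 0.88)]
```

View pics/w8z.png

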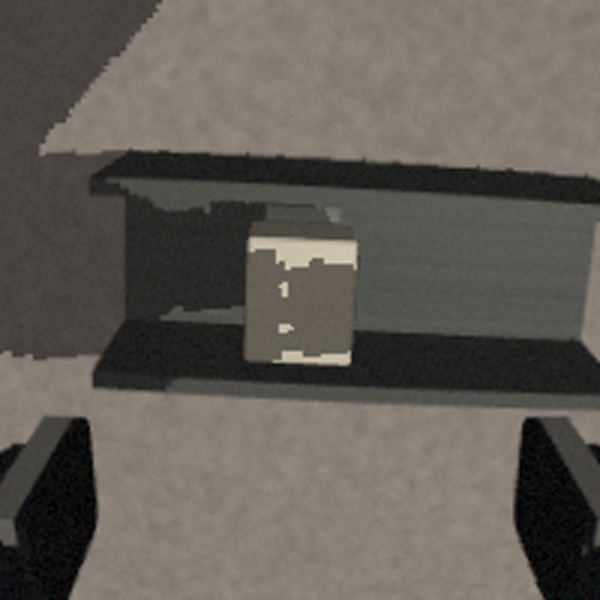

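Run:
```python
from h import *
c=lcal('w8.png')
f=lambda u,v,z:np.round(at_z('wrist',(150+u/3-.33,100+v/3-.33),z,c),1)
q=[f(248,238,66),f(357,239,66),f(352,365,66),f(245,361,66)];print(q,np.mean(q,0))
for i in range(4): print(np.linalg.norm(q[i]-q[(i+1)%4]),np.degrees(np.arctan2(*(q[i]-q[(i+1)%4])[[1,0]])))
print('walls top',f(130,152,60),f(595,180,60),f(95,385,60),f(600,407,60))
```

```text
[array([ 528., -387.,   66.]), array([ 531.3, -358.1,   66. ]), array([ 566.9, -362.7,   66. ]), array([ 562.6, -392.1,   66. ])] [ 547.2   -374.975   66.   ]
29.08779812911246 -96.51421028299961
35.89596077555247 172.63740748878752
29.712791858053354 81.6790033228698
34.973847372000726 -8.384954524863877
walls top [ 502.  -416.8   60. ] [ 522.3 -289.8   60. ] [ 568.  -437.8   60. ] [ 591.4 -288.9   60. ]
```

```bash
python3 -m jog '[[-0.03,-0.06,-1,0,0,-0.16,0.4],[0,0,-1,0,0,0,0.4],[0,0,-1,0,0,0,0.4],[0,0,-1,0,0,0,0.4],[0,0,-0.75,0,0,0,0.4],[0,0,0,0,0,0,0.4]]'
```

```text
clock: 21.28
tcp_pos: [546.3, -373.0, 48.1]
tool_rot: [[-0.992, 0.127, -0.003], [0.127, 0.992, 0.003], [0.004, 0.002, -1.0]]
contact_force: [0.4, 0.6, 0.2]
finger_gap: 0.697
```

```bash
python3 -m jog '[[0,0,0,0,0,0,-1],[0,0,0,0,0,0,-1],[0,0,0,0,0,0,-1],[0,0,0.5,0,0,0,-1],[0,0,1,0,0,0,-1],[0,0,1,0,0,0,-1],[0,0,1,0,0,0,-1]]'; python3 -m jog '[[-0.97,0.89,0.4,0,0,0,-1],[-0.97,0.89,0,0,0,0,-1],[-0.97,0.89,0,0,0,0,-1],[-0.97,0.89,0,0,0,0,-1],[-0.97,0.89,-0.5,0,0,0,-1],[-0.97,0.89,-0.8,0,0,0,-1],[0,0,0,0,0,0,-1]]'
python3 -c "
from h import *
im,c=wlook('w9.png',['clip_grip'])"
```

```text
clock: 22.15
tcp_pos: [547.3, -374.6, 139.1]
tool_rot: [[-0.992, 0.127, -0.0], [0.127, 0.992, 0.0], [0.0, 0.0, -1.0]]
contact_force: [-0.1, 0.8, -1.4]
finger_gap: 0.343
clock: 23.02
tcp_pos: [398.1, -237.7, 112.3]
tool_rot: [[-0.992, 0.127, -0.006], [0.127, 0.992, 0.005], [0.007, 0.004, -1.0]]
contact_force: [0.8, -0.7, -0.8]
finger_gap: 0.337
t 23.025 tcp [ 398.1 -237.7  112.3] jaw deg 82.71 gap 0.337 F [ 0.8 -0.7 -0.8]
clip_grip [([249.3, 259.5], 0.86), ([497.0, 249.0], 0.32)]
```

View pics/w9.png

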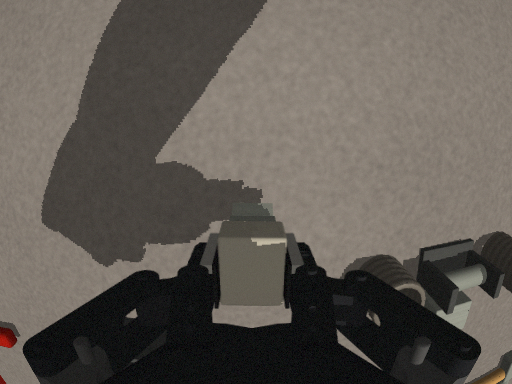

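```bash
python3 -m jog '[[0,0,-1,0,0,0,-1],[0,0,-1,0,0,0,-1],[0,0,-0.5,0,0,0,-1],[0,0,-0.1,0,0,0,-1],[0,0,0,0,0,0,-1],[0,0,0,0,0,0,-1]]'
```

```text
clock: 23.88
tcp_pos: [402.8, -241.8, 51.5]
tool_rot: [[-0.992, 0.127, 0.002], [0.127, 0.992, -0.001], [-0.002, -0.001, -1.0]]
contact_force: [1.1, 1.0, -1.2]
finger_gap: 0.339
```

```bash
python3 -m jog '[[0,0,-0.2,0,0,0,-1],[0,0,0,0,0,0,-1]]';python3 -m jog '[[0,0,-0.1,0,0,0,-1],[0,0,0,0,0,0,-1]]'
```

```text
clock: 24.12
tcp_pos: [401.7, -240.9, 45.0]
tool_rot: [[-0.992, 0.127, -0.0], [0.127, 0.992, 0.0], [0.001, 0.0, -1.0]]
contact_force: [-0.2, -0.7, -0.5]
finger_gap: 0.34
clock: 24.38
tcp_pos: [402.1, -241.2, 44.1]
tool_rot: [[-0.992, 0.127, 0.0], [0.127, 0.992, -0.0], [-0.001, -0.0, -1.0]]
contact_force: [-0.9, 1.2, 6.0]
finger_gap: 0.344
```

```bash
python3 -m jog '[[0,0,0.06,0,0,0,-0.1],[0,0,0,0,0,0,0.4],[0,0,0,0,0,0,0.4],[0,0,1,0,0,0,0.4],[0,0,1,0,0,0,0.4],[0,0,1,0,0,0,0.4],[0,0,1,0,0,-1,0.4]]';python3 -m jog '[[0,0,0,0,0,-1,0.4],[0,0,0,0,0,-1,0.4],[0,0,0,0,0,-1,0.4],[0,0,0,0,0,-1,0.4],[0,0,0,0,0,-1,0.4],[0,0,0,0,0,-1,0.4],[0,0,0,0,0,-1,0.4],[0,0,0,0,0,-1,0.4],[0,0,0,0,0,-1,0.4],[0,0,0,0,0,-0.47,0.4]]'
python3 -c "
from h import *
im,c=wlook('w10.png',['clip_grip','clip'])
cv2.imwrite('pics/w10z.png',cv2.resize(im[100:300,150:350],None,fx=3,fy=3,interpolation=cv2.INTER_CUBIC))"
```

```text
clock: 25.25
tcp_pos: [401.8, -241.1, 144.8]
tool_rot: [[-0.961, 0.278, -0.0], [0.278, 0.961, 0.0], [0.0, 0.0, -1.0]]
contact_force: [-0.4, -0.6, 0.3]
finger_gap: 0.701
clock: 26.5
tcp_pos: [401.8, -241.1, 144.0]
tool_rot: [[0.13, 0.992, -0.0], [0.992, -0.13, 0.0], [0.0, -0.0, -1.0]]
contact_force: [-0.1, -0.5, 1.2]
finger_gap: 0.698
t 26.5 tcp [ 401.8 -241.1  144. ] jaw deg -7.46 gap 0.698 F [-0.1 -0.5  1.2]
clip_grip [([252.7, 197.8], 0.78)]
clip [([251.7, 185.1], 0.81)]
```

View pics/w10z.png

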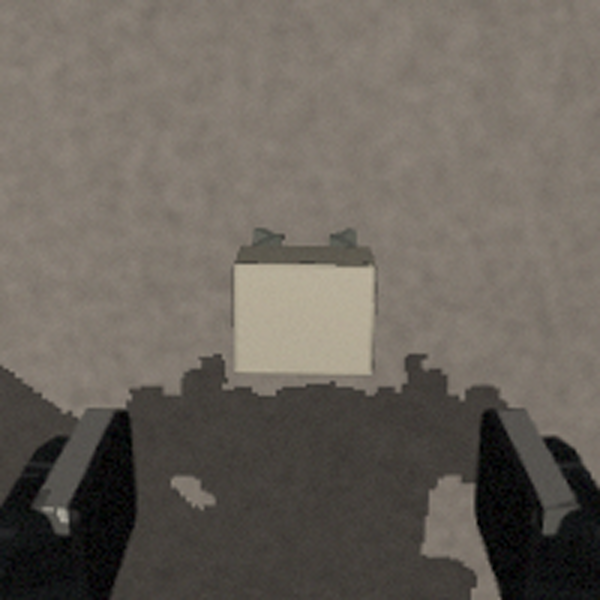

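Run:
```python
from h import *
c=lcal('w10.png')
f=lambda u,v,z:np.round(at_z('wrist',(150+u/3-.33,100+v/3-.33),z,c),1)
q=[f(233,263,58),f(376,264,58),f(373,375,58),f(235,373,58)];print(q,np.mean(q,0))
for i in range(4): print(np.linalg.norm(q[i]-q[(i+1)%4]),np.degrees(np.arctan2(*(q[i]-q[(i+1)%4])[[1,0]])))
```

```text
[array([ 385.3, -224. ,   58. ]), array([ 420.7, -228.9,   58. ]), array([ 416.7, -258.3,   58. ]), array([ 381.3, -253.1,   58. ])] [ 401.    -241.075   58.   ]
35.737515302550044 172.11930389590418
29.6708611267014 82.2522279638919
35.779882615794016 -8.356566706497196
29.373627627516484 -97.82666100502256
```

```bash
python3 -m jog '[[0,0,-1,0,0,0,0.4],[0,0,-1,0,0,0,0.4],[0,0,-1,0,0,0,0.4],[0,0,-0.9,0,0,0,0.4],[0,0,0,0,0,0,0.4],[0,0,0,0,0,0,0.4]]'
```

```text
clock: 27.4
tcp_pos: [402.3, -241.4, 47.6]
tool_rot: [[0.126, 0.992, 0.001], [0.992, -0.126, -0.001], [-0.001, 0.001, -1.0]]
contact_force: [0.2, 0.3, -0.3]
finger_gap: 0.704
```

```bash
python3 -m jog '[[0,0,-0.08,0,0,0,0.4],[0,0,0,0,0,0,-1],[0,0,0,0,0,0,-1],[0,0,0,0,0,0,-1],[0,0,0.5,0,0,0,-1],[0,0,1,0,0,0,-1],[0,0,1,0,0,0,-1],[0,0,1,0,0,0,-1]]';python3 -m jog '[[0.47,1,0.4,0,0,0.08,-1],[0.47,1,0,0,0,0.08,-1],[0.47,1,0,0,0,0.08,-1],[0.47,1,0,0,0,0.08,-1],[0.47,1,0,0,0,0.08,-1],[0.47,1,0,0,0,0.08,-1],[0.47,1,0,0,0,0.08,-1],[0.47,1,0,0,0,0.08,-1],[0,0,0,0,0,0,-1],[0,0,0,0,0,0,-1]]'
python3 -c "
from h import *
im,c=wlook('w11.png',['clip_grip','bar_mid'])
cv2.imwrite('pics/w11z.png',cv2.resize(im[100:310,130:380],None,fx=3,fy=3,interpolation=cv2.INTER_CUBIC))"
```

```text
clock: 28.4
tcp_pos: [401.7, -240.9, 133.4]
tool_rot: [[0.127, 0.992, -0.0], [0.992, -0.127, 0.0], [0.0, -0.0, -1.0]]
contact_force: [-0.5, -0.2, -1.0]
finger_gap: 0.409
clock: 29.65
tcp_pos: [495.6, -41.5, 142.4]
tool_rot: [[0.031, 1.0, -0.001], [1.0, -0.031, -0.001], [-0.001, -0.001, -1.0]]
contact_force: [-0.2, -0.3, -0.3]
finger_gap: 0.409
t 29.65 tcp [495.6 -41.5 142.4] jaw deg -1.79 gap 0.409 F [-0.2 -0.3 -0.3]
clip_grip [([250.0, 256.8], 0.91)]
bar_mid [([254.5, 199.7], 0.82)]
```

View pics/w11z.png

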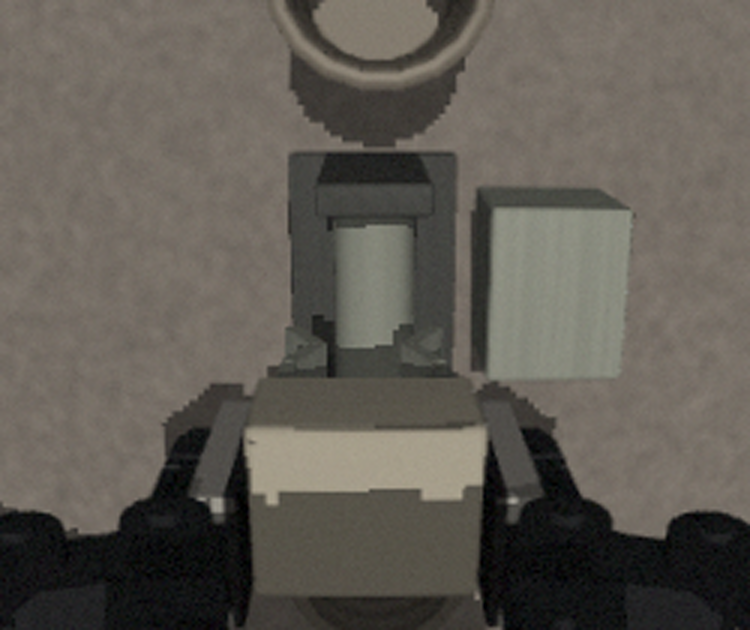

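Run:
```python
from h import *
c=lcal('w11.png')
f=lambda u,v,z:np.round(at_z('wrist',(130+u/3-.33,100+v/3-.33),z,c),1)
print('bar',f(336,240,38),f(413,240,38),f(334,320,38),f(413,320,38))
print('cheek',f(316,185,65),f(434,183,65),f(317,216,65),f(434,215,65))
print('base',f(289,153,8),f(457,153,8))
print('feet',f(286,330,100),f(327,350,97),f(402,350,97),f(447,328,100))
print('grip top',f(247,430,155),f(487,428,155),f(480,594,155),f(252,596,155))
print('blk',f(491,208,38),f(632,210,38),f(621,378,38),f(489,377,38))
```

```text
bar [487.6 -24.7  38. ] [508.3 -25.4  38. ] [486.1 -47.3  38. ] [507.9 -48.   38. ]
cheek [484.5  -5.3  65. ] [512.2  -5.7  65. ] [484.4 -12.7  65. ] [512.1 -13.3  65. ]
base [473.4  -4.4   8. ] [523.4  -6.    8. ]
feet [479.2 -29.2 100. ] [487.2 -34.9  97. ] [502.8 -35.3  97. ] [512.  -29.8 100. ]
grip top [478.3 -26.1 155. ] [513.1 -26.9 155. ] [512.7 -56.3 155. ] [476.5 -55.5 155. ]
blk [529.4 -17.2  38. ] [568.9 -18.4  38. ] [568.2 -67.8  38. ] [529.2 -65.7  38. ]
```

```bash
python3 -m jog '[[0.09,0.03,-0.8,0,0,0,-1],[0,0,-0.8,0,0,0,-1],[0,0,-0.6,0,0,0,-1],[0,0,0,0,0,0,-1],[0,0,0,0,0,0,-1]]'
python3 -c "
from h import *
im,c=wlook('w12.png')
cv2.imwrite('pics/w12z.png',cv2.resize(im[100:310,130:380],None,fx=3,fy=3,interpolation=cv2.INTER_CUBIC))"
```

```text
clock: 30.42
tcp_pos: [498.6, -40.7, 88.0]
tool_rot: [[0.032, 0.999, 0.001], [0.999, -0.032, -0.0], [-0.0, 0.001, -1.0]]
contact_force: [-0.1, 0.8, -1.5]
finger_gap: 0.411
t 30.425 tcp [498.6 -40.7  88. ] jaw deg -1.81 gap 0.411 F [-0.1  0.8 -1.5]
```

View pics/w12z.png

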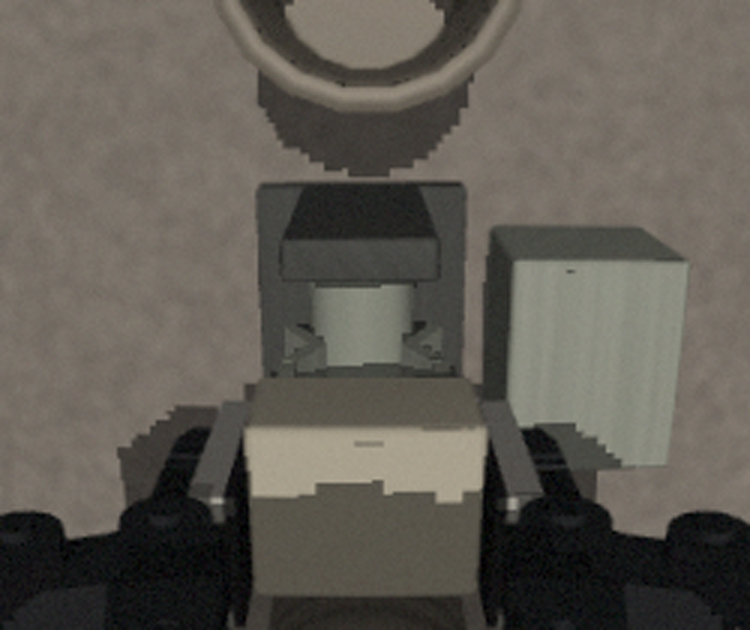

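```bash
python3 -m jog '[[-0.02,0,-0.25,0,0,0,-1],[0,0,-0.2,0,0,0,-1],[0,0,-0.2,0,0,0,-1],[0,0,0,0,0,0,-1]]'; python3 -m jog '[[0,0,-0.2,0,0,0,-1],[0,0,0,0,0,0,-1]]'
```

```text
clock: 30.98
tcp_pos: [498.7, -40.6, 72.5]
tool_rot: [[0.031, 1.0, 0.003], [1.0, -0.031, -0.001], [-0.001, 0.003, -1.0]]
contact_force: [-0.5, 0.7, 4.2]
finger_gap: 0.411
clock: 31.22
tcp_pos: [497.5, -40.3, 65.3]
tool_rot: [[0.031, 1.0, -0.0], [1.0, -0.031, 0.0], [0.0, -0.0, -1.0]]
contact_force: [2.4, -0.1, -0.6]
finger_gap: 0.413
```

Snapped past; now down to the hard stop.

```bash
python3 -m jog '[[0,0,-0.12,0,0,0,-1],[0,0,0,0,0,0,-1]]'; python3 -m jog '[[0,0,-0.08,0,0,0,-1],[0,0,0,0,0,0,-1]]'
```

```text
clock: 31.48
tcp_pos: [497.4, -40.3, 62.1]
tool_rot: [[0.031, 1.0, -0.001], [1.0, -0.031, 0.0], [0.0, -0.001, -1.0]]
contact_force: [1.4, -0.7, -4.4]
finger_gap: 0.409
clock: 31.72
tcp_pos: [497.6, -40.3, 60.8]
tool_rot: [[0.031, 1.0, -0.0], [1.0, -0.031, 0.0], [0.0, -0.0, -1.0]]
contact_force: [1.6, -0.4, -2.8]
finger_gap: 0.415
```

```bash
python3 -m jog '[[0,0,-0.06,0,0,0,-1],[0,0,0,0,0,0,-1]]'; python3 -m jog '[[0,0,-0.06,0,0,0,-1],[0,0,0,0,0,0,-1]]'
python3 -c "
from h import *
im,c=wlook('w13.png')
cv2.imwrite('pics/w13z.png',cv2.resize(im[100:310,130:380],None,fx=3,fy=3,interpolation=cv2.INTER_CUBIC))"
```

```text
clock: 31.98
tcp_pos: [497.7, -40.3, 60.7]
tool_rot: [[0.031, 1.0, 0.0], [1.0, -0.031, -0.0], [-0.0, 0.0, -1.0]]
contact_force: [-1.8, 0.1, 5.4]
finger_gap: 0.411
clock: 32.22
tcp_pos: [497.7, -40.3, 60.7]
tool_rot: [[0.031, 1.0, 0.001], [1.0, -0.031, -0.0], [-0.0, 0.001, -1.0]]
contact_force: [-4.3, 2.0, 11.9]
finger_gap: 0.409
t 32.225 tcp [497.7 -40.3  60.7] jaw deg -1.78 gap 0.409 F [-4.3  2.  11.9]
```

View pics/w13z.png

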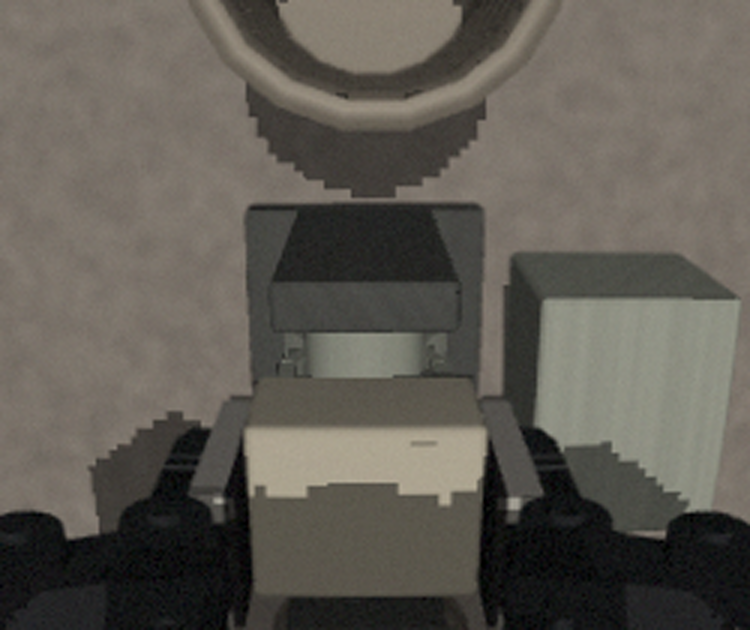

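```bash
python3 -m jog '[[0,0,0.08,0,0,0,-1],[0,0,0,0,0,0,0.2],[0,0,0,0,0,0,0.3],[0,0,0,0,0,0,0.3],[0,0,0.6,0,0,0,0.3],[0,0,1,0,0,0,0.3],[0,0,1,0,0,0,0.3],[0,0,1,0,0,0,0.3],[0,0,1,0,0,0,0.3]]'
python3 -c "
from h import *
im,c=wlook('w14.png',['clip_grip','bar_mid'])
snap('top','top14.png');b=snap('scene','sc14.png')
cv2.imwrite('pics/sc14z.png',cv2.resize(b[140:230,150:350],None,fx=4,fy=4,interpolation=cv2.INTER_CUBIC))
cv2.imwrite('pics/w14z.png',cv2.resize(im[80:310,130:400],None,fx=2.5,fy=2.5,interpolation=cv2.INTER_CUBIC))"
```

```text
clock: 33.4
tcp_pos: [498.0, -40.5, 177.1]
tool_rot: [[0.031, 1.0, 0.002], [1.0, -0.031, -0.0], [-0.0, 0.002, -1.0]]
contact_force: [0.2, 0.2, -0.2]
finger_gap: 0.648
t 33.4 tcp [498.  -40.5 177.1] jaw deg -1.8 gap 0.648 F [ 0.2  0.2 -0.2]
clip_grip [([251.4, 192.2], 0.66)]
bar_mid [([249.0, 189.2], 0.9)]
```

View pics/w14z.png

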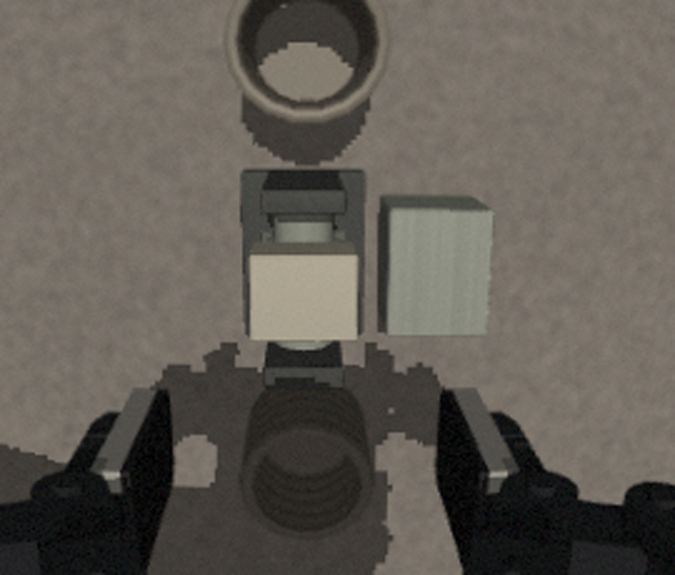

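View pics/sc14z.png

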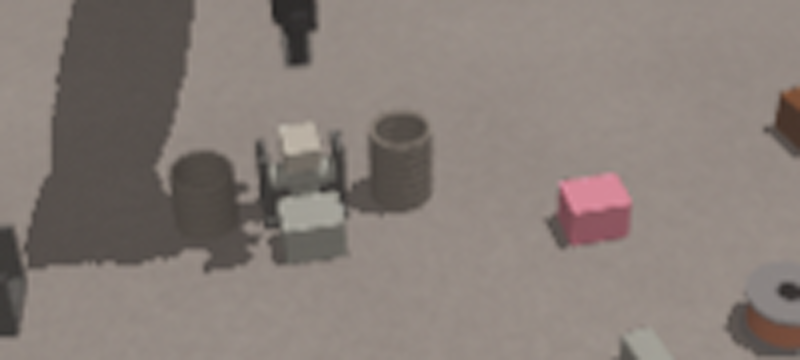

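Run:
```python
from h import *
c=lcal('w14.png')
f=lambda u,v,z:np.round(at_z('wrist',(130+u/2.5-.3,80+v/2.5-.3),z,c),1)
q=[f(249,254,73),f(358,254,73),f(358,340,73),f(250,340,73)];print('grip',q,np.mean(q,0))
c1=np.mean([f(262,191,65),f(345,191,65),f(345,212,65),f(263,213,65)],0);c2=np.mean([f(264,371,65),f(342,370,65),f(341,384,65),f(265,386,65)],0)
S=(c1+c2)/2;print('stand',c1,c2,S,np.arctan2(-(c1-c2)[0],(c1-c2)[1]))
b=[f(389,209,38),f(493,211,38),f(487,334,38),f(387,334,38)];print('blk',b,np.mean(b,0))
print('base',f(242,171,8),f(365,171,8)); L=f(306,43,70);print('potL',L)
```

```text
grip [array([480.2, -24.6,  73. ]), array([515.4, -25.8,  73. ]), array([515. , -55.2,  73. ]), array([479. , -54.1,  73. ])] [497.4   -39.925  73.   ]
stand [498.35  -9.45  65.  ] [496.1 -71.6  65. ] [497.225 -40.525  65.   ] -0.03618693151634906
blk [array([529.5, -17.3,  38. ]), array([568.9, -18.7,  38. ]), array([568.2, -67.3,  38. ]), array([528.6, -65.8,  38. ])] [548.8   -42.275  38.   ]
base [473.6  -5.    8. ] [523.2  -6.6   8. ]
potL [500.7  42.1  70. ]
```

```bash
python3 -c "
from h import *
print(order.close_job()); print(arm.state()['clock'])"
```

```text
the job is handed in; nothing more can be done
None
the job is handed in; nothing more can be done
```

The job is done and was handed in at about 33.4 s of the 69 s allowed. No verdict was reported, so the figures below are my own camera measurements.

**What I did:** I set the stand between the pots and the plain grey steel block behind it. I then stood the clip on the open bench, took it again by its other two sides, and snapped it onto the bar. It reached a hard stop at TCP height 60.7 mm, with about 12 N on the wrist.

**Last checks, mostly from the final wrist picture:**

| Item | Measured | Limit |
|---|---|---|
| Stand, across the pot line | within about 2 mm (-1.3 mm when placed) | 12 mm |
| Stand, along the pot line | 82.8 mm from the left pot when placed, aim 82.5 mm | ±12 mm |
| Stand angle to the pot line | about 0.01 rad | 0.15 rad |
| Block, centre to centre with the stand | about 52 mm | 58 mm |
| Block, off-centre along the bar | within about 1 mm | 10 mm |
| Clip on the bar | within about 1 mm of its middle, looks upright | 4 mm off the axis, 13 mm along it |

The gripper was open and well clear, with no contact force. The pots are where they were, to within the 2 mm calibration. I saw no sign that a bystander had moved, but I did not measure them again.

**Disagreements:**
- In the check after placing the stand, the pot spacing came out as 159.5 mm instead of 165 mm. The right pot was partly hidden in shadow. An earlier picture, with a small correction to the left rim by eye, gave 165 mm.
- The arm lagged its commands by several millimetres at times, so I made the final descents in small steps guided by the force reading.

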